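# Turn the stone carousel and take out the wide grinding wheel

## Robot

A 6-joint arm with a two-finger parallel gripper is mounted at the origin on the work surface. World frame = base frame: x ahead of the robot, y to its left, z up, the work surface at z = 0. Lengths are in mm, angles in rad, forces in N, time in s.
With the tool pointing down it reaches from about 300 to 775 mm from the base axis. Payload 14.6 kg.
Tool frame: the origin (TCP) lies at the very end of the fingers, on their centre line; the grasp point (between the pads) lies 19 mm behind it; y points along the fingers, z is the direction in which the jaws open and shut, and the axes are right-handed (so a half turn about y gives the same grasp; the last joint's range is limited). The gripper opens to 85 mm and grips with 20 to 120 N. Pads are 22 mm wide; open, the fingers measure 114 mm over their backs; the gripper's body (76 mm by 85 mm) begins 54 mm behind the grasp point. The pads swing forward as they close: fully open they stand 13 mm farther back than shut.
Start: joints at [1.107, 0.3, 1.521, -0, 1.321, -0.067], TCP at [212.554, 507.257, 231.281] pointing down, gripper open.
Joint ranges: [-3.03, 3.03], [-0.79, 2.21], [0.23, 2.52], [-1.04, 4.18], [0, 3.07], [-2.55, 2.55]. Speed limits (rad/s): [2.22, 2.22, 2.57, 3.14, 3.14, 3.14].

## Interface

Orientations are given as [roll, pitch, yaw] about the fixed x, y, z axes, in that order (R = Rz(yaw) Ry(pitch) Rx(roll)).
In Python, from station import sense, imaging, sign_off gives the robot as it stands.
- The arm moves only by the shell command python3 -m creep 'ROWS' [FORCE]. ROWS is JSON, one flat list of numbers, 5 for each row, row after row: the finger opening in mm, from 0 to 85.4, then the shift along the tool's x, y, z in units of 30 mm (1.0 is 30 mm), then the turn about the tool's y in degrees. A call has 1 to 5 rows; each row is the pose to reach, as a shift and turn from the pose measured when the call began, along the tool's axes at that moment; what a row does not reach only later rows make up. A row lasts 1/8 s, in which the tool goes at most 62.5 mm and 10.7 degrees, less where a joint would pass 70% of its speed; a pose out of reach is approached as far as the arm can. A call with a gripper value outside its range is refused whole. The fingers move at their own pace and stop on an object; FORCE is the grip in N (left out, the last holds). Time passes only in rows, so rows that repeat a pose let the fingers close. It gives the time, the measured TCP pose, the force and the opening at its end, in the units of the state.
- sense(): the state, without advancing time (a new reading comes with each control period).
- imaging.get_image(name): name is "scene" or "top"; returns the picture (384x512x3 uint8, blue, green, red); there is no depth.
- imaging.camera_params(name): a dict with "mtx" (3x3 intrinsics, pixels), "rvec" (rotation vector, rad) and "tvec" (3), from world to camera coordinates, as OpenCV has them. Camera axes: x right, y down, z forward; pixel columns grow to the right and rows downward; lengths in mm; the calibration is good to about 2 mm. A picture is of the moment at which its call begins. camera_params takes no time and is no camera call.
- sign_off(): hands the job in, once; it reports no verdict.
The state is a dict: "time": time; "qpos": joint angles; "joint_velocities": joint speeds; "tau": joint torques, N m; "eef_pos": TCP position; "tool_rot": TCP orientation; "ft_force": force on the tool from outside, world axes, zero at the start; "wrist_torque": the same for the moment, N m; "opening": finger opening in mm.
Only numpy, scipy, OpenCV 4.12 (cv2) and the standard library are available. Lean on these libraries where they do the work, as an engineer would, in place of code of your own. Each camera call takes 0.05 s, during which the arm holds its last target.

## Task

Turn the carousel by its upright post until the bay holding the widest stone, the wide flat grinding wheel, faces the pointer at the front of the carousel, and let it come to rest. Then lift that wheel out by its steel arbor and set it down gently, upright and wholly on the black rubber pad; it chips if dropped.

Things in the scene. Friction and masses are not known exactly. Their poses are not given: they have to be found in the camera images.
- carousel_base: Fixed dark steel foot under the round platter. Origin on the bench top, on the vertical turning axis; its -x axis points to the pointer, an upright brass tab with a tip 166 mm from the axis, tip 62 mm above the bench. Platter: 300 mm diameter, top at 50 mm, five square bays (70 mm inside, rims 5 mm high), centres 100 mm from the axis, 72 degrees apart. It turns either way and stays where it is left.
- turn_post (a point): Centre of the top of the turning post, an upright round steel post fixed to the platter: 14 mm diameter, 90 mm tall, top 140 mm above the bench, 100 mm from the turning axis, midway between two bays. Moving it along a circle about the axis turns the platter (friction about 1.2 N at the post, 360 degrees either way). The stones beside it reach at most 116 mm above the bench.
- wide_wheel: Wide flat grinding wheel standing in a bay: grey-brown stone disc 64 mm diameter, 16 mm thick, with an upright steel arbor 20 mm diameter, 36 mm long on top (52 mm tall in all), about 0.2 kg. Origin at the centre of its underside, z up along the arbor. The stones in the other bays have like arbors but are at most 40 mm wide: small flat wheel, slim drum, cone, dome.
- pad: Black rubber pad lying fixed on the bench, 130 mm square, 5 mm thick. Origin at the centre of its underside, x and y along its edges.
Not all that is in view belongs to the job. Of the things shaped like the pad, the black one is meant.

How it is judged (in metres and radians):
On the way, in this order (a step that is already met when the one before it is completed fails the run):
1. the wide wheel, still standing in its bay, is at the pointer (within 22 mm) and the carousel is at rest (x of wide_wheel in the frame of carousel_base between -0.122 and -0.078 m and y of wide_wheel in the frame of carousel_base between -0.022 and 0.022 m and z of wide_wheel in the frame of carousel_base between 0.045 and 0.056 m and linear speed of wide_wheel below 0.015 m/s and angle between wide_wheel's own z axis and vertical below 0.1 rad), for 0.3 s.
2. the wide wheel is lifted out of its bay (z of wide_wheel in the frame of carousel_base above 0.075 m), for 0.1 s.
At the end, for the whole second after the job is handed in: the wide wheel stands upright (within 6 degrees) and at rest on the rubber pad, its centre within 37 mm of the pad's centre along each edge direction (wholly on the pad is within 33 mm) (x of wide_wheel in the frame of pad between -0.037 and 0.037 m and y of wide_wheel in the frame of pad between -0.037 and 0.037 m and z of wide_wheel in the frame of pad between 0.001 and 0.009 m and angle between wide_wheel's own z axis and vertical below 0.1 rad and linear speed of wide_wheel below 0.02 m/s); the robot touches nothing.
It fails at once if the wide wheel strikes the pad at more than 0.6 m/s (dropped from some 20 mm or more) (horizontal distance between wide_wheel and pad below 0.09 m and height (world z) of wide_wheel below 0.03 m and linear speed of wide_wheel above 0.6 m/s).
It also fails if it takes over 56 s, if anything falls off the work surface, if the arm or the gripper's body presses on something with over 40 N, if the wrist force passes 120 N, or if a joint passes its speed limit or range.

## Working session

There is one attempt and no reset: what is moved stays moved. The work goes in short steps, Python scripts to look and compute and a shell command to move; the robot and the scene stay as the last step left them, time stands still between calls to the robot, and variables do not carry over. Pictures are saved under pics/ and viewed, and the job is handed in when it is done.

```bash
mkdir -p pics; ls
python3 - <<'E'
from station import sense, imaging
import cv2
for n in ("scene","top"):
    im=imaging.get_image(n); cv2.imwrite(f"pics/{n}0.png",im)
    p=imaging.camera_params(n); print(n,p)
print(sense())
E
```

```text
pics
scene {'mtx': array([[461.27558859,   0.        , 252.02669037],
       [  0.        , 461.27558859, 190.99868668],
       [  0.        ,   0.        ,   1.        ]]), 'rvec': array([ 0.70519997,  2.60403276, -1.1856118 ]), 'tvec': array([ 523.01413122,   42.1956638 , 1346.77990553])}
top {'mtx': array([[447.03629827,   0.        , 259.3439419 ],
       [  0.        , 447.03629827, 192.09123711],
       [  0.        ,   0.        ,   1.        ]]), 'rvec': array([ 2.11937444, -2.16384504,  0.21617848]), 'tvec': array([-190.50484972,  497.84639425, 1235.99797366])}
{'time': 0.1, 'qpos': array([ 1.10740859e+00,  3.00432968e-01,  1.52150771e+00, -2.05626515e-05,
        1.32067245e+00, -6.65788512e-02]), 'joint_velocities': array([ 0.00139911, -0.00027106, -0.00162488,  0.0016457 ,  0.00105248,
       -0.00019916]), 'tau': array([ 2.04672972e-07, -5.44379103e+01, -3.62370479e+01, -1.05482541e-04,
        3.02624772e-03,  8.09978678e-05]), 'eef_pos': array([212.47009591, 507.08815156, 230.77326232]), 'tool_rot': array([-1.57181587e+00,  4.80184378e-05, -3.96803807e-01]), 'ft_force': array([-0.84414376,  0.02189502, -0.20678213]), 'wrist_torque': array([ 0.02689144,  0.01457048, -0.075214  ]), 'opening': 85.39959453413178}
```

View pics/scene0.png

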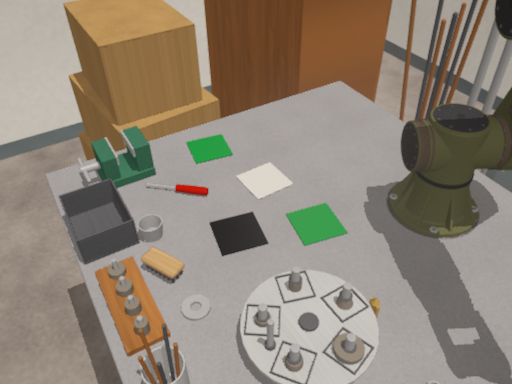

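View pics/top0.png

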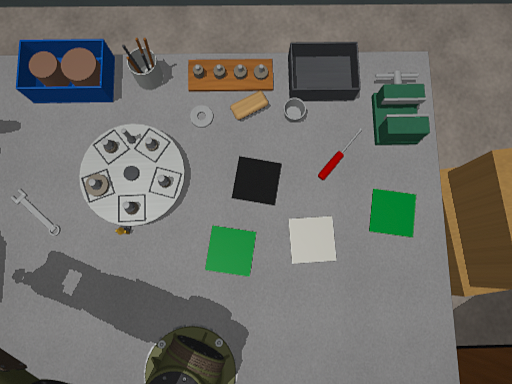

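The scene view shows a carousel with its hub at about (309,321), the widest stone at (349,345), the post at (270,335) and the pointer at (375,305). In the top view these are the hub (131,173), stone (97,184), post (129,136) and pointer (123,230). The black pad is at (257,180) in top. I'll enlarge both views.

Run:
```python
import cv2
a=cv2.imread("pics/top0.png")[115:245,70:200]; cv2.imwrite("pics/t_c.png",cv2.resize(a,None,fx=4.6,fy=4.6,interpolation=cv2.INTER_CUBIC))
a=cv2.imread("pics/scene0.png")[254:384,230:390]; cv2.imwrite("pics/s_c.png",cv2.resize(a,None,fx=4.5,fy=4.5,interpolation=cv2.INTER_CUBIC))
a=cv2.imread("pics/top0.png")[145:215,220:290]; b=cv2.imread("pics/scene0.png")[200:270,200:270]
import numpy as np
cv2.imwrite("pics/p_c.png",cv2.resize(np.hstack([a,b]),None,fx=5,fy=5,interpolation=cv2.INTER_CUBIC))
```

```text
(no output)
```

View pics/t_c.png

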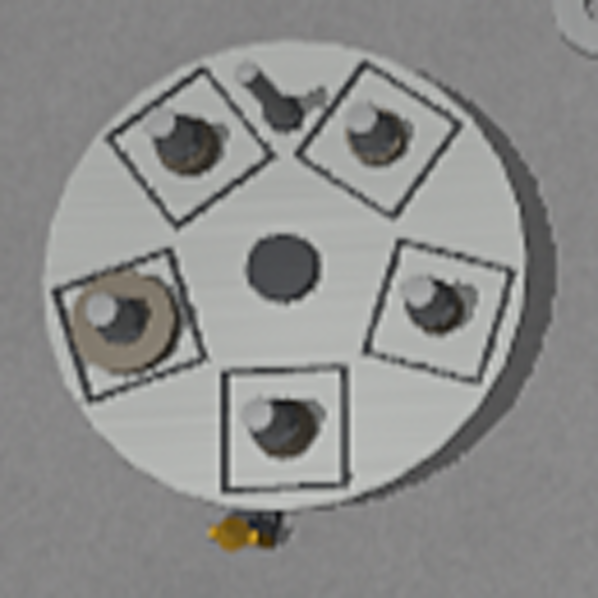

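View pics/s_c.png

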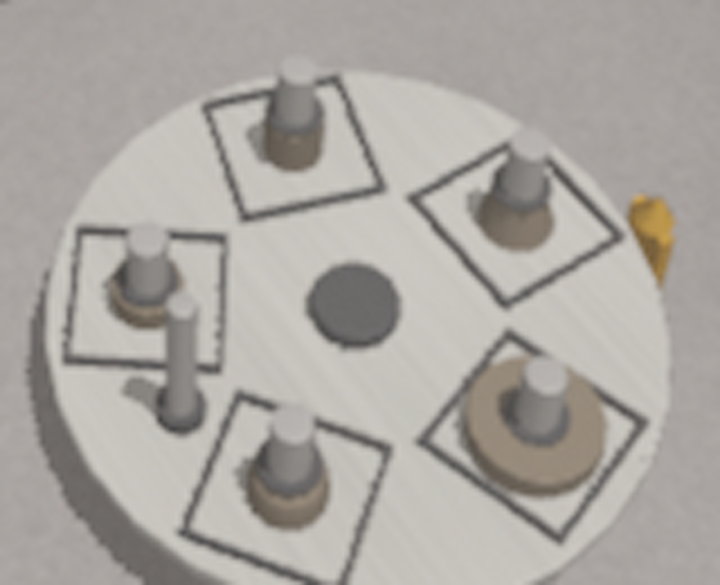

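View pics/p_c.png

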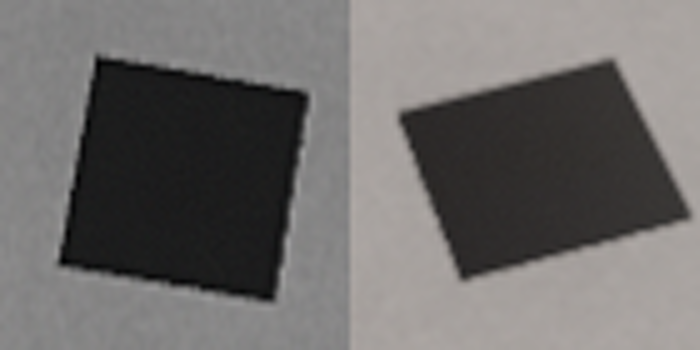

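```bash
cat > h.py <<'E'
import numpy as np, cv2
from station import imaging
def cam(n):
    p=imaging.camera_params(n); return p['mtx'],cv2.Rodrigues(p['rvec'])[0],p['tvec'].reshape(3,1)
def full(X,s,o): return [(X[0]+.5)/s-.5+o[0],(X[1]+.5)/s-.5+o[1]]
def tri(pt,ps):
    K,R,t=cam('top');K2,R2,t2=cam('scene')
    X=cv2.triangulatePoints(K@np.hstack([R,t]),K2@np.hstack([R2,t2]),np.array(pt,float).reshape(2,1),np.array(ps,float).reshape(2,1))
    return (X[:3]/X[3]).ravel()
def onz(n,p,z):
    K,R,t=cam(n); c=-R.T@t; d=R.T@np.linalg.inv(K)@np.array([p[0],p[1],1.]).reshape(3,1)
    return (c+d*(z-c[2])/d[2]).ravel()
def proj(n,X):
    K,R,t=cam(n); x=K@(R@np.array(X,float).reshape(3,1)+t); return (x[:2]/x[2]).ravel()
E
python3 - <<'E'
from h import *
T=lambda x,y:full((x,y),4.6,(70,115)); S=lambda x,y:full((x,y),4.5,(230,254))
P=dict(hub=(T(284,268),S(353,304)),tip=(T(234,533),S(651,210)),post=(T(249,75),S(181,303)),wheel=(T(102,308),S(545,377)),
a=(T(164,130),S(292,422)),b=(T(362,118),S(148,238)),c=(T(420,290),S(297,72)),d=(T(260,413),S(530,145)))
hub=None
for k,(t,s) in P.items():
    X=tri(t,s)
    if hub is None: hub=X
    d=X-hub; print(k,X.round(1),'r %.1f ang %.1f'%(np.hypot(*d[:2]),np.degrees(np.arctan2(d[1],d[0]))))
tc=[(97,57),(308,94),(275,300),(60,265)]; sc=[(50,112),(264,60),(340,215),(113,280)]
A=[onz('top',full(c,5,(220,145)),5) for c in tc]; B=[onz('scene',full(c,5,(200,200)),5) for c in sc]
print(np.round(A,1),np.mean(A,0));print(np.round(B,1),np.mean(B,0))
E
```

```text
hub [554.7 163.2  54.2] r 0.0 ang 0.0
tip [391.3 191.   47.2] r 165.7 ang 170.3
post [653.5 165.3 135.3] r 98.8 ang 1.2
wheel [521.8 258.8  98.3] r 101.1 ang 109.0
a [631.1 223.5 103.2] r 97.3 ang 38.3
b [636.6 107.1  99.2] r 99.2 ang -34.4
c [526.8  68.2 111.4] r 99.0 ang -106.4
d [454.7 161.1 109.4] r 100.0 ang -178.8
[[ 612.1 -143.4    5. ]
 [ 587.2 -269.5    5. ]
 [ 462.7 -246.1    5. ]
 [ 486.1 -119.7    5. ]] [ 537.03018654 -194.69898503    5.        ]
[[ 588.2 -267.3    5. ]
 [ 463.1 -241.7    5. ]
 [ 487.8 -116.1    5. ]
 [ 614.  -138.     5. ]] [ 538.25306553 -190.77741882    5.        ]
```

```bash
cat >> h.py <<'E'
from station import sense
from scipy.spatial.transform import Rotation as Ro
def go(x,y,z,yaw):
    s=sense(); R=Ro.from_euler('xyz',s['tool_rot']); cur=np.degrees(s['tool_rot'][2])
    u=R.inv().apply(np.array([x,y,z])-s['eef_pos'])/30
    print('units',u.round(2),'turn %.1f'%(-((yaw-cur+180)%360-180)))
E
python3 -c "
from h import *
go(654,165.5,190,1.5)"
```

```text
units [17.97  1.36 -4.81] turn -24.2
```

Candidates in the top view:
- **Wide wheel:** the bay stones have arbor tops at (92,182), (105,143), (148,140), (161,178) and (126,204). There are also four rack stones around (198–260,72) and loose discs in the blue tray at (45,67) and (78,65). I choose (92,182), because the crop shows it is the only one with a wide disc nearly filling its bay.
- **Pad:** the squares are black (257,180), white (312,240), and green (231,251) and (393,213). I choose the black one.
- **Post:** the slender one with its top at (124,131) and no stone under it.

```bash
python3 -m creep '[60,3,0.3,-0.8,-4, 60,6,0.6,-1.6,-10, 60,8,0.8,-2.2,-15, 60,10,1,-2.7,-20, 60,12,1.36,-3.2,-24]'; python3 -c "
from h import *
go(654,165.5,190,1.5)"
```

```text
time: 0.72
eef_pos: [459.4, 315.3, 198.2]
tool_rot: [-1.572, 0.0, 0.025]
ft_force: [-0.2, 1.0, -0.4]
opening: 60.4
units [ 6.36  0.28 -5.15] turn -0.1
```

```bash
python3 -m creep '[40,1.9,0.1,-1.5,0, 36,3.8,0.2,-3,0, 36,5.5,0.28,-4.4,0, 36,6.36,0.28,-5.15,0, 36,6.36,0.28,-5.15,0]'
python3 - <<'E'
from h import *
go(654,165.5,118,1.5)
for n,(x,y,w,h) in dict(top=(70,105,130,100),scene=(210,240,130,100)).items():
    im=imaging.get_image(n); cv2.imwrite(f"pics/{n}1.png",im)
    cv2.imwrite(f"pics/{n}1c.png",cv2.resize(im[y:y+h,x:x+w],None,fx=5,fy=5,interpolation=cv2.INTER_CUBIC))
E
```

```text
time: 1.35
eef_pos: [655.8, 162.3, 188.1]
tool_rot: [-1.572, 0.002, 0.02]
ft_force: [0.3, 1.7, -0.5]
opening: 36.2
units [-0.05  2.34  0.11] turn -0.3
```

View pics/top1c.png

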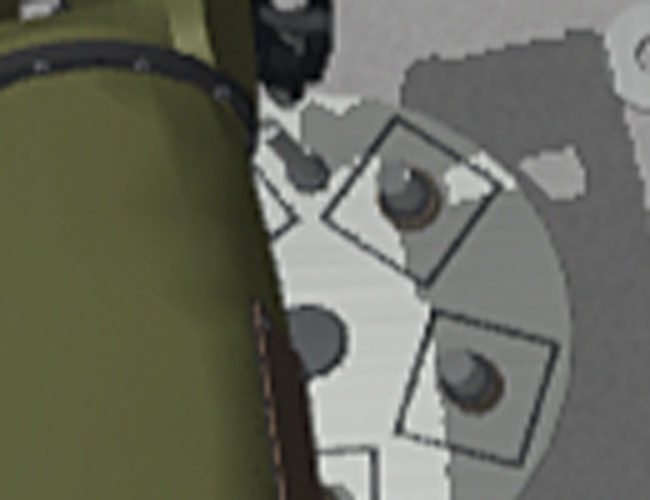

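View pics/scene1c.png

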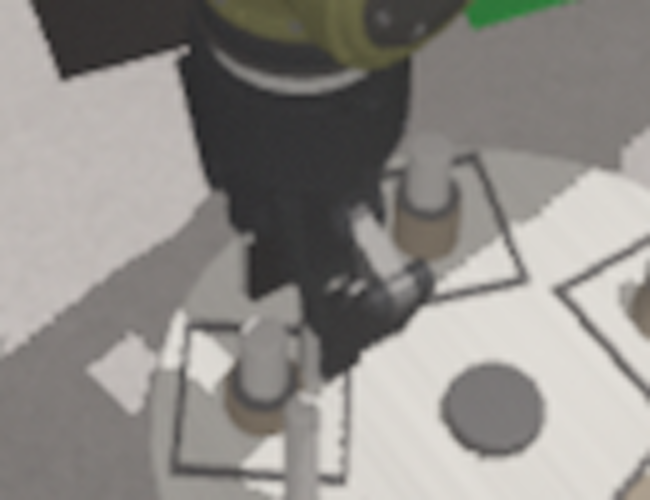

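Run:
```python
from h import *
s=sense();R=Ro.from_euler('xyz',s['tool_rot']).as_matrix();e=s['eef_pos']
for n,X in dict(tcp=e,l=e+R[:,2]*18,r=e-R[:,2]*18,post=[654,165.5,138]).items():
    print(n,np.round(((proj('scene',X)-[210,240])*5),0),np.round(((proj('top',X)-[70,105])*5),0))
```

```text
tcp [300. 326.] [241.  96.]
l [326. 360.] [206.  98.]
r [275. 292.] [276.  95.]
post [299. 402.] [267. 127.]
```

The tool is above the post and the projections agree (TCP (300,326), post (299,402) in the scene crop). Next I lower it around the post and close loosely.

```bash
python3 -m creep '[36,-0.03,0.6,0.1,0, 36,-0.05,1.2,0.1,0, 36,-0.05,1.8,0.1,0, 36,-0.05,2.34,0.1,0, 36,-0.05,2.34,0.1,0]'; python3 -m creep '[20,0,0,0,0, 20,0,0,0,0, 20,0,0,0,0]' 20
python3 - <<'E'
from h import *
for n,(x,y,w,h) in dict(scene=(210,240,130,100)).items():
    im=imaging.get_image(n)
    cv2.imwrite(f"pics/{n}2c.png",cv2.resize(im[y:y+h,x:x+w],None,fx=5,fy=5,interpolation=cv2.INTER_CUBIC))
E
```

```text
time: 2.08
eef_pos: [651.5, 168.1, 117.0]
tool_rot: [-1.572, 0.004, 0.024]
ft_force: [0.4, -0.2, 0.5]
opening: 36.0
time: 2.45
eef_pos: [651.7, 168.1, 117.5]
tool_rot: [-1.572, 0.004, 0.024]
ft_force: [-0.6, -0.4, 0.0]
opening: 20.0
```

View pics/scene2c.png

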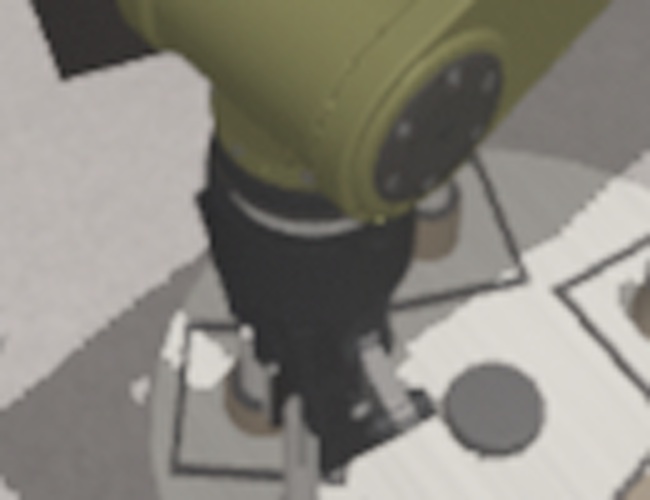

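```bash
python3 -m creep '[8,0,0,0,0, 8,0,0,0,0, 8,0,0,0,0]' 20; python3 -m creep '[18,0,0,0,0, 18,0,0,0,0]'
python3 - <<'E'
from h import *
# arc waypoints about hub, in current tool axes
s=sense();R=Ro.from_euler('xyz',s['tool_rot']);e=s['eef_pos'];c=np.array([554.7,163.2])
y0=np.degrees(s['tool_rot'][2]);a0=1.7
for k in range(1,14):
    a=a0+k*61/12
    p=np.r_[c+100*np.array([np.cos(np.radians(a)),np.sin(np.radians(a))]),118]
    print(round(a,1),(R.inv().apply(p-e)/30).round(2),round(-(a-y0),1))
E
```

```text
time: 2.88
eef_pos: [651.7, 168.1, 117.6]
tool_rot: [-1.572, 0.004, 0.024]
ft_force: [-0.5, -1.2, 0.7]
opening: 13.0
time: 3.12
eef_pos: [651.7, 168.1, 117.6]
tool_rot: [-1.572, 0.004, 0.024]
ft_force: [0.2, -0.2, -0.5]
opening: 18.0
6.8 [ 0.08 -0.02  0.23] -5.4
11.9 [ 0.04 -0.02  0.52] -10.5
16.9 [-0.03 -0.02  0.81] -15.6
22.0 [-0.12 -0.02  1.09] -20.7
27.1 [-0.23 -0.02  1.36] -25.8
32.2 [-0.37 -0.02  1.62] -30.8
37.3 [-0.54 -0.01  1.87] -35.9
42.4 [-0.72 -0.01  2.1 ] -41.0
47.5 [-0.92 -0.01  2.31] -46.1
52.5 [-1.15 -0.01  2.51] -51.2
57.6 [-1.38 -0.01  2.68] -56.3
62.7 [-1.64 -0.01  2.84] -61.3
67.8 [-1.9  -0.01  2.97] -66.4
```

The post is held: opening 13 mm with no slip to the closed stop. Next I turn along the arc.

```bash
python3 -m creep '[18,0.07,0,0.18,-4, 18,0.05,0,0.42,-8.5, 18,0.01,0,0.66,-13, 18,-0.05,0,0.88,-17, 18,-0.12,0,1.09,-20.7]'
cat > arc.py <<'E'
from h import *
s=sense();R=Ro.from_euler('xyz',s['tool_rot']);e=s['eef_pos'];c=np.array([554.7,163.2])
y0=np.degrees(s['tool_rot'][2]);a0=np.degrees(np.arctan2(e[1]-c[1],e[0]-c[0])); print(a0,y0)
for k in range(1,7):
    a=a0+k*4
    p=np.r_[c+100*np.array([np.cos(np.radians(a)),np.sin(np.radians(a))]),118]
    print(round(a,1),(R.inv().apply(p-e)/30).round(2),round(-(a-y0),1))
E
python3 arc.py
```

```text
time: 3.75
eef_pos: [647.4, 200.8, 117.5]
tool_rot: [-1.571, 0.004, 0.387]
ft_force: [1.3, -1.8, 0.3]
opening: 17.9
22.072795303015287 22.18967025933216
26.1 [-0.01 -0.02  0.23] -3.9
30.1 [-0.03 -0.02  0.46] -7.9
34.1 [-0.07 -0.02  0.69] -11.9
38.1 [-0.13 -0.02  0.92] -15.9
42.1 [-0.2  -0.02  1.14] -19.9
46.1 [-0.29 -0.02  1.36] -23.9
```

```bash
python3 -m creep '[18,-0.01,0,0.23,-4, 18,-0.03,0,0.46,-8, 18,-0.07,0,0.69,-12, 18,-0.13,0,0.92,-16, 18,-0.2,0,1.14,-20]'; python3 arc.py
```

```text
time: 4.38
eef_pos: [629.0, 230.3, 117.6]
tool_rot: [-1.57, 0.003, 0.739]
ft_force: [2.0, -0.9, -0.6]
opening: 18.6
42.08506207609625 42.31725092727407
46.1 [-0.01 -0.01  0.23] -3.8
50.1 [-0.03 -0.01  0.46] -7.8
54.1 [-0.07 -0.01  0.69] -11.8
58.1 [-0.13 -0.01  0.92] -15.8
62.1 [-0.2  -0.01  1.14] -19.8
66.1 [-0.29 -0.01  1.36] -23.8
```

```bash
python3 -m creep '[18,-0.01,0,0.25,-4, 18,-0.04,0,0.52,-9, 18,-0.1,0,0.8,-14, 18,-0.18,0,1.07,-18.5, 18,-0.25,0,1.26,-22]'; python3 -m creep '[18,0,0,0,0, 36,0,0,0,0, 36,0,0,0,0]';python3 arc.py|head -1
python3 - <<'E'
from h import *
for n,(x,y,w,h) in dict(top=(60,105,160,130),scene=(230,254,160,130)).items():
    im=imaging.get_image(n); cv2.imwrite(f"pics/{n}3.png",im)
    cv2.imwrite(f"pics/{n}3c.png",cv2.resize(im[y:y+h,x:x+w],None,fx=4.5,fy=4.5,interpolation=cv2.INTER_CUBIC))
E
```

```text
time: 5.0
eef_pos: [597.9, 253.4, 117.7]
tool_rot: [-1.569, 0.002, 1.125]
ft_force: [0.7, -0.7, 0.3]
opening: 18.0
time: 5.38
eef_pos: [598.1, 253.3, 117.7]
tool_rot: [-1.569, 0.002, 1.124]
ft_force: [0.2, 0.2, 0.5]
opening: 36.1
64.29226811694336 64.39997283937804
```

View pics/top3c.png

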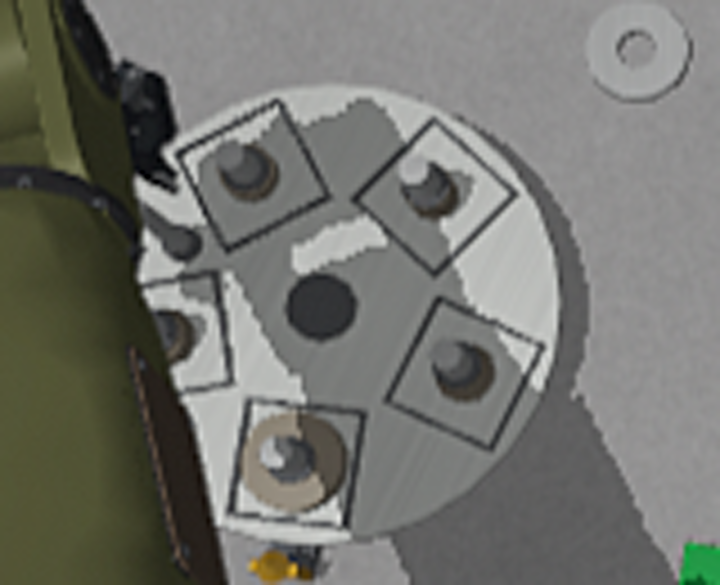

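View pics/scene3c.png

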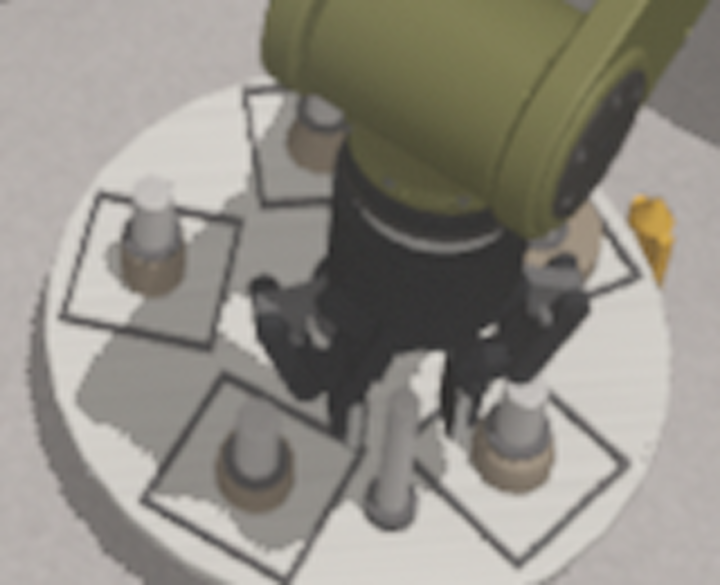

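The top crop shows the wide wheel (295,460) next to the pointer (275,567), and the scene crop shows the post between the open fingers. I raise the arm clear and re-measure.

```bash
python3 -m creep '[36,0,-0.7,0,0, 36,0,-1.5,0,0, 50,0,-2.5,0,6, 70,0,-3.5,1,12, 85,0,-4,2,20]'; python3 -m creep '[85,0,0,2,10, 85,0,0,4,20, 85,0,0,5,25]'
python3 - <<'E'
from h import *
for n,(x,y,w,h) in dict(top=(60,105,160,130),scene=(230,254,160,130)).items():
    im=imaging.get_image(n); cv2.imwrite(f"pics/{n}4.png",im)
    cv2.imwrite(f"pics/{n}4c.png",cv2.resize(im[y:y+h,x:x+w],None,fx=4.5,fy=4.5,interpolation=cv2.INTER_CUBIC))
E
```

```text
time: 6.1
eef_pos: [543.9, 279.6, 239.4]
tool_rot: [-1.571, 0.001, 0.77]
ft_force: [0.9, 0.3, -0.4]
opening: 83.6
time: 6.48
eef_pos: [437.5, 389.0, 239.7]
tool_rot: [-1.571, 0.0, 0.331]
ft_force: [0.3, -0.7, 0.1]
opening: 84.9
```

View pics/top4c.png

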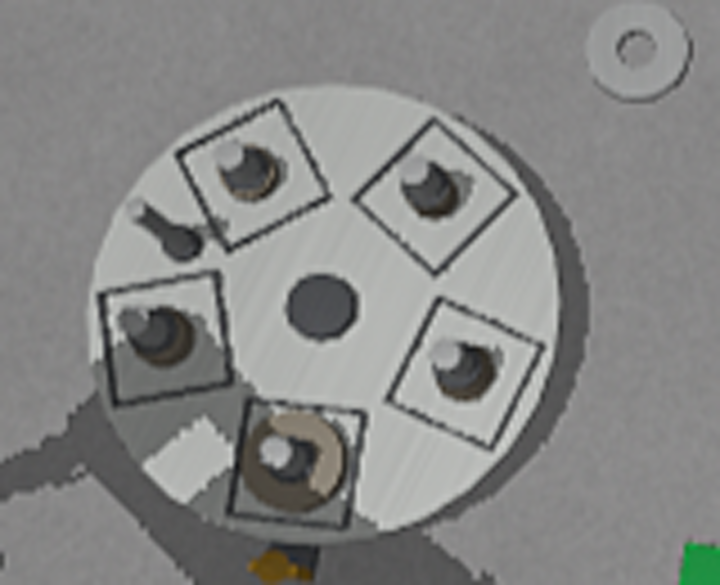

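View pics/scene4c.png

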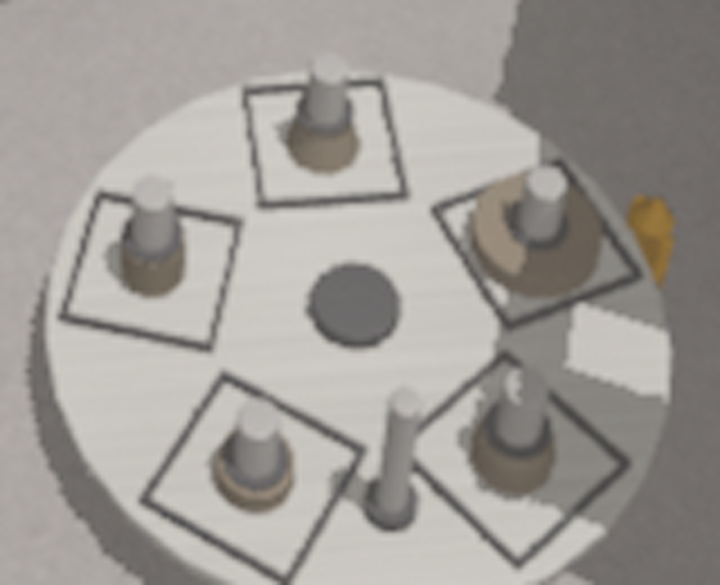

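Run:
```python
from h import *
T=lambda x,y:full((x,y),4.5,(60,105)); S=lambda x,y:full((x,y),4.5,(230,254))
hub=tri(T(322,305),S(353,304));print(hub)
for k,t,s in [('wheel',T(275,448),S(547,182)),('tip',T(270,566),S(652,212)),('post',T(140,212),S(405,402))]:
    X=tri(t,s);d=X-hub;print(k,X.round(1),np.hypot(*d[:2]).round(1),np.degrees(np.arctan2(d[1],d[0])).round(1))
# stone disc centre (top face z~66)
print(onz('top',T(295,460),62),onz('scene',S(537,233),62))
go(456,179,150,0)
```

```text
[555.516028   163.61051322  55.54061397]
wheel [456.8 178.  101.2] 99.8 171.7
tip [391.9 192.9  48.1] 166.2 169.9
post [596.7 252.7 133.2] 98.1 65.2
[456.115458   175.64393163  62.        ] [457.013763   180.09485951  62.        ]
units [-1.72  2.99 -6.82] turn 19.2
```

The wheel is at 171.7° and the pointer at 169.9° about the hub, which is about 3 mm off. The carousel is at rest. Next I approach the arbor.

```bash
python3 -m creep '[50,-0.4,0,-1.7,5, 50,-0.9,0.5,-3.4,10, 50,-1.3,1.2,-5.1,15, 50,-1.7,2,-6.8,19, 50,-1.7,2.6,-6.8,19]'; python3 -m creep '[50,0,0,0,0]'; python3 -c "
from h import *
go(456.7,178,71,0)"
```

```text
time: 7.2
eef_pos: [456.9, 176.3, 161.0]
tool_rot: [-1.571, 0.001, -0.001]
ft_force: [0.3, 0.0, 0.1]
opening: 49.9
time: 7.32
eef_pos: [456.9, 175.3, 160.3]
tool_rot: [-1.572, 0.002, -0.002]
ft_force: [-0.2, 0.4, 0.1]
opening: 50.0
units [0.   2.98 0.1 ] turn -0.1
```

```bash
python3 -m creep '[50,0,0.7,0.1,0, 50,0,1.4,0.1,0, 45,0,2,0.1,0, 40,0,2.6,0.1,0, 40,0,2.98,0.1,0]'; python3 -m creep '[40,0,0,0,0, 30,0,0,0,0]'
python3 - <<'E'
from h import *
go(456.7,178,71,0)
for n,(x,y,w,h) in dict(top=(60,105,160,130),scene=(230,254,160,130)).items():
    im=imaging.get_image(n); cv2.imwrite(f"pics/{n}5.png",im)
    cv2.imwrite(f"pics/{n}5c.png",cv2.resize(im[y:y+h,x:x+w],None,fx=4.5,fy=4.5,interpolation=cv2.INTER_CUBIC))
E
```

```text
time: 7.95
eef_pos: [457.0, 178.3, 70.8]
tool_rot: [-1.572, 0.002, -0.001]
ft_force: [-0.2, 0.3, 0.2]
opening: 39.9
time: 8.2
eef_pos: [457.5, 178.5, 71.6]
tool_rot: [-1.572, 0.001, -0.001]
ft_force: [-0.9, -1.0, -0.5]
opening: 30.1
units [-0.03  0.02 -0.02] turn -0.1
```

View pics/scene5c.png

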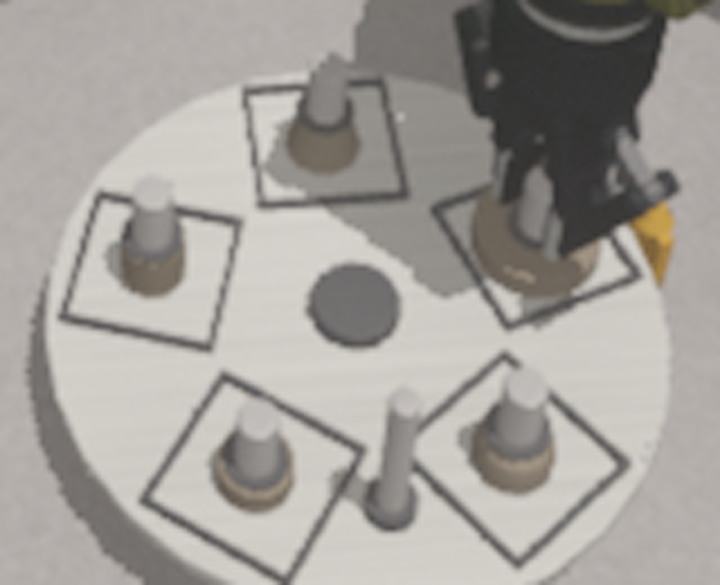

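The scene crop shows the arbor at (535,205) between the two fingers. I close on it and lift.

```bash
python3 -m creep '[10,0,0,0,0, 10,0,0,0,0, 10,0,0,0,0, 10,0,0,0,0]' 60; python3 -m creep '[10,0,-0.3,0,0, 10,0,-0.8,0,0, 10,0,-1.5,0,0, 10,0,-2.3,0,0, 10,0,-3,0,0]'
python3 - <<'E'
from h import *
go(537.6,-192.7,165,0)
for n,(x,y,w,h) in dict(top=(60,105,160,130),scene=(250,204,160,130)).items():
    im=imaging.get_image(n); cv2.imwrite(f"pics/{n}6.png",im)
    cv2.imwrite(f"pics/{n}6c.png",cv2.resize(im[y:y+h,x:x+w],None,fx=4.5,fy=4.5,interpolation=cv2.INTER_CUBIC))
E
```

```text
time: 8.8
eef_pos: [457.6, 178.5, 72.0]
tool_rot: [-1.571, 0.0, -0.001]
ft_force: [-1.1, -0.4, 5.6]
opening: 18.7
time: 9.43
eef_pos: [457.7, 178.6, 163.8]
tool_rot: [-1.571, -0.001, -0.001]
ft_force: [-0.0, 0.2, -1.3]
opening: 18.4
units [  2.68  -0.03 -12.37] turn -0.1
```

View pics/scene6c.png

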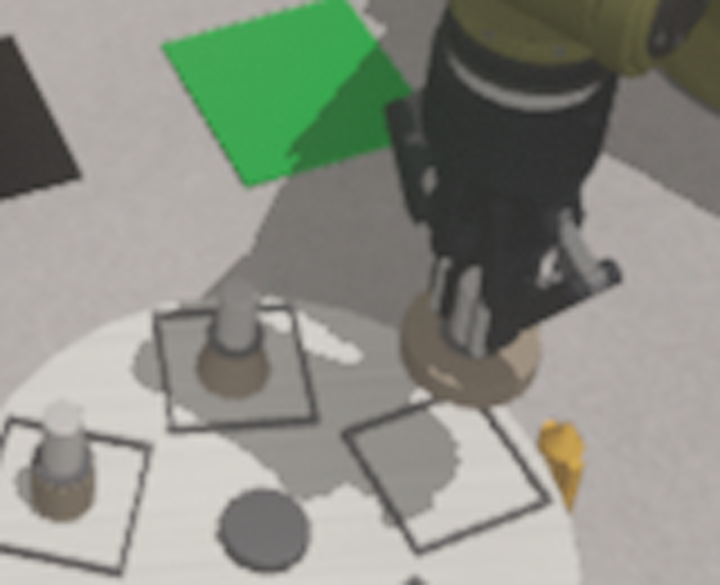

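The scene crop shows the wheel off its bay and held, at (470,345), with the bay empty at (445,475). I carry it to the black pad.

```bash
python3 -m creep '[10,0.2,0,-0.8,0, 10,0.5,0,-2.2,0, 10,0.8,0,-3.7,0, 10,1.1,0,-5.2,0, 10,1.5,0,-6.7,0]'; python3 -m creep '[10,0.3,0,-1.5,0, 10,0.6,0,-3,0, 10,0.9,0,-4.3,0, 10,1.1,0,-5.2,0, 10,1.18,0,-5.67,0]';  python3 -m creep '[10,0,0,0,0]'
python3 - <<'E'
from h import *
go(537.6,-192.7,50,0)
for n,(x,y,w,h) in dict(top=(180,105,160,130),scene=(170,134,160,130)).items():
    im=imaging.get_image(n); cv2.imwrite(f"pics/{n}7.png",im)
    cv2.imwrite(f"pics/{n}7c.png",cv2.resize(im[y:y+h,x:x+w],None,fx=4.5,fy=4.5,interpolation=cv2.INTER_CUBIC))
E
```

```text
time: 10.15
eef_pos: [503.1, -23.6, 164.3]
tool_rot: [-1.57, -0.003, -0.001]
ft_force: [-0.2, 1.1, -0.9]
opening: 18.2
time: 10.78
eef_pos: [538.1, -194.8, 163.5]
tool_rot: [-1.57, -0.002, -0.002]
ft_force: [0.7, 0.4, -2.5]
opening: 18.3
time: 10.9
eef_pos: [537.9, -194.9, 163.1]
tool_rot: [-1.569, -0.002, -0.003]
ft_force: [0.1, 0.3, -2.1]
opening: 18.4
units [-0.02  3.77  0.07] turn -0.2
```

View pics/scene7c.png

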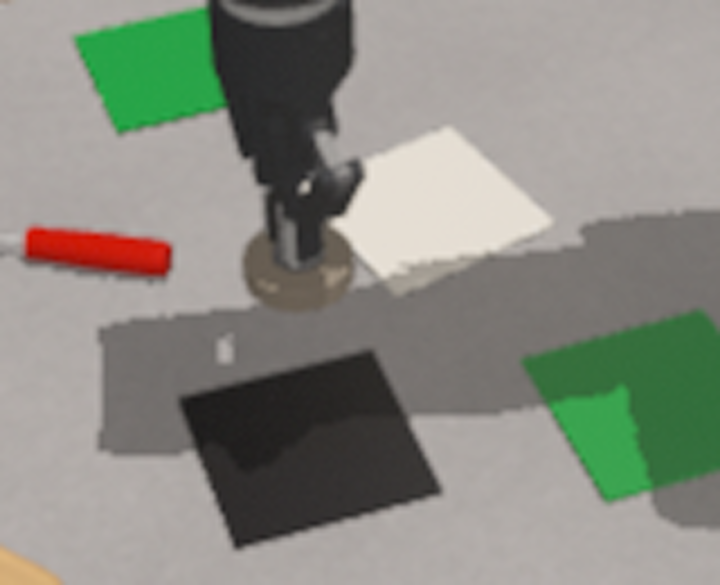

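View pics/top7c.png

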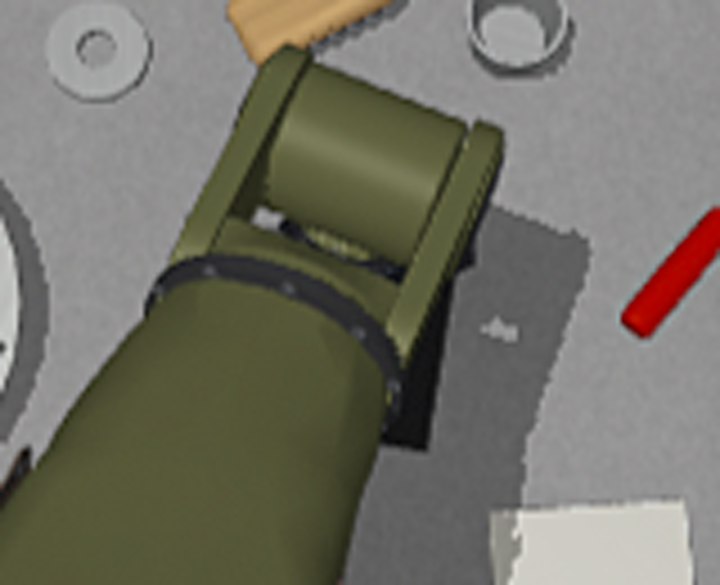

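```bash
python3 - <<'E'
from h import *
print((proj('scene',[538,-195,149])-[170,134])*4.5)
E
python3 -m creep '[10,0,0.6,0,0, 10,0,1.5,0.05,0, 10,0,2.4,0.07,0, 10,0,3.2,0.07,0, 10,0,3.9,0.07,0]'
python3 - <<'E'
from h import *
go(537.6,-192.7,28,0)
for n,(x,y,w,h) in dict(scene=(170,164,160,130)).items():
    im=imaging.get_image(n); cv2.imwrite(f"pics/{n}8.png",im)
    cv2.imwrite(f"pics/{n}8c.png",cv2.resize(im[y:y+h,x:x+w],None,fx=4.5,fy=4.5,interpolation=cv2.INTER_CUBIC))
E
```

```text
[292.56559548 262.65446377]
time: 11.62
eef_pos: [537.5, -190.7, 44.2]
tool_rot: [-1.569, -0.0, -0.001]
ft_force: [-1.1, -0.5, -2.3]
opening: 18.5
units [ 0.    0.54 -0.07] turn -0.1
```

View pics/scene8c.png

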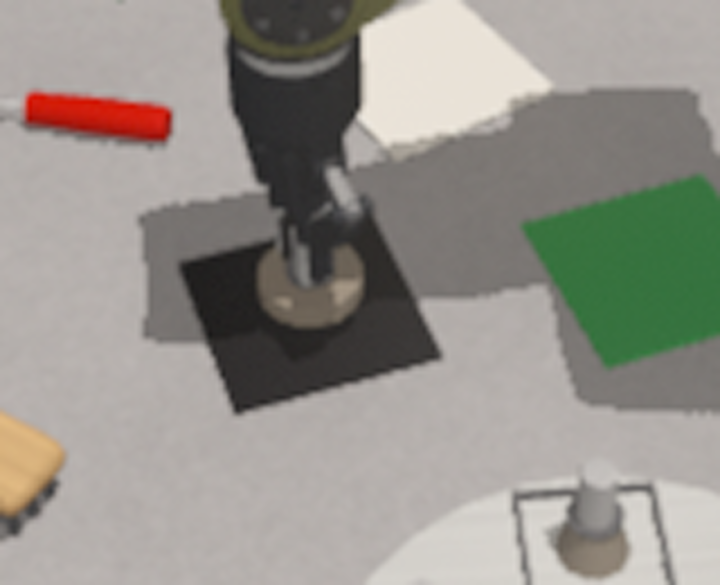

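The wheel hovers over the pad's middle, with the disc at (310,282) in the crop. I lower it in small steps.

```bash
python3 -m creep '[10,0,0.15,-0.03,0, 10,0,0.28,-0.07,0, 10,0,0.38,-0.07,0, 10,0,0.42,-0.07,0, 10,0,0.42,-0.07,0]'; python3 -m creep '[10,0,0.05,0,0, 10,0,0.1,0,0]'
```

```text
time: 12.3
eef_pos: [536.3, -192.3, 29.2]
tool_rot: [-1.567, 0.003, -0.001]
ft_force: [0.6, -0.3, -2.0]
opening: 18.4
time: 12.55
eef_pos: [536.5, -192.3, 27.0]
tool_rot: [-1.567, 0.002, -0.001]
ft_force: [-9.1, 4.7, 20.1]
opening: 18.4
```

Contact at TCP z ≈ 27 mm, as expected. I ease off and open.

```bash
python3 -m creep '[10,0,-0.02,0,0, 10,0,-0.02,0,0]' 20; python3 -m creep '[22,0,0,0,0, 30,0,0,0,0, 44,0,0,0,0, 44,0,0,0,0]'
python3 - <<'E'
from h import *
for n,(x,y,w,h) in dict(scene=(170,164,160,130)).items():
    im=imaging.get_image(n)
    cv2.imwrite(f"pics/{n}9c.png",cv2.resize(im[y:y+h,x:x+w],None,fx=4.5,fy=4.5,interpolation=cv2.INTER_CUBIC))
E
```

```text
time: 12.8
eef_pos: [536.6, -192.3, 27.6]
tool_rot: [-1.567, 0.002, -0.001]
ft_force: [-0.2, 1.1, -2.3]
opening: 18.2
time: 13.3
eef_pos: [536.6, -192.3, 27.6]
tool_rot: [-1.567, 0.002, -0.001]
ft_force: [-0.4, -0.1, 0.4]
opening: 44.2
```

View pics/scene9c.png

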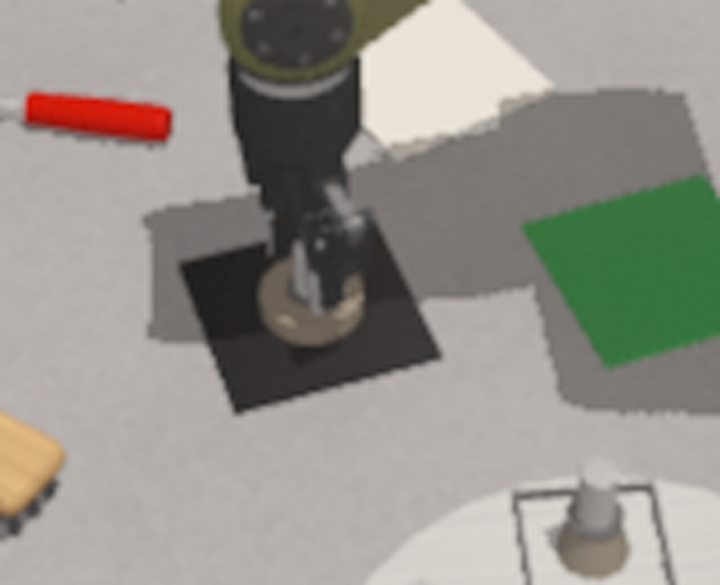

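The wheel stands on the pad at (312,302), with the arbor free between the open fingers. I raise straight up and move aside.

```bash
python3 -m creep '[44,0,-0.6,0,0, 44,0,-1.4,0,0, 44,0,-2.4,0,0, 44,0,-3.6,0,0, 44,0,-5,0,0]'; python3 -m creep '[44,-1,0,1,0, 44,-2,0,2.5,0, 44,-3,0,4,0, 44,-3.5,0,5.5,0, 44,-3.5,0,6,0]';python3 -m creep '[44,0,0,0,0]'
python3 - <<'E'
from h import *
for n,(x,y,w,h) in dict(top=(200,125,110,110),scene=(180,180,110,110)).items():
    im=imaging.get_image(n); cv2.imwrite(f"pics/{n}10.png",im)
    cv2.imwrite(f"pics/{n}10c.png",cv2.resize(im[y:y+h,x:x+w],None,fx=5,fy=5,interpolation=cv2.INTER_CUBIC))
E
```

```text
time: 13.98
eef_pos: [536.6, -192.7, 179.8]
tool_rot: [-1.568, 0.002, -0.001]
ft_force: [-0.1, -0.1, -0.1]
opening: 43.8
time: 14.6
eef_pos: [431.2, -10.9, 182.1]
tool_rot: [-1.568, -0.0, 0.001]
ft_force: [-0.4, -1.4, 0.3]
opening: 44.0
time: 14.72
eef_pos: [431.6, -10.6, 183.0]
tool_rot: [-1.568, -0.002, 0.002]
ft_force: [-0.0, -0.7, -0.2]
opening: 43.7
```

View pics/top10c.png

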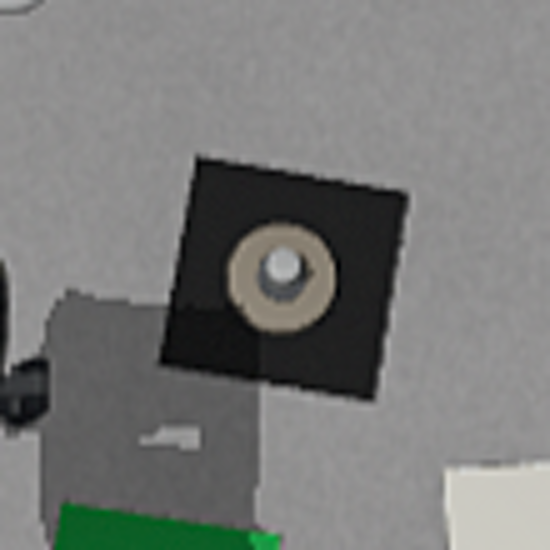

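View pics/scene10c.png

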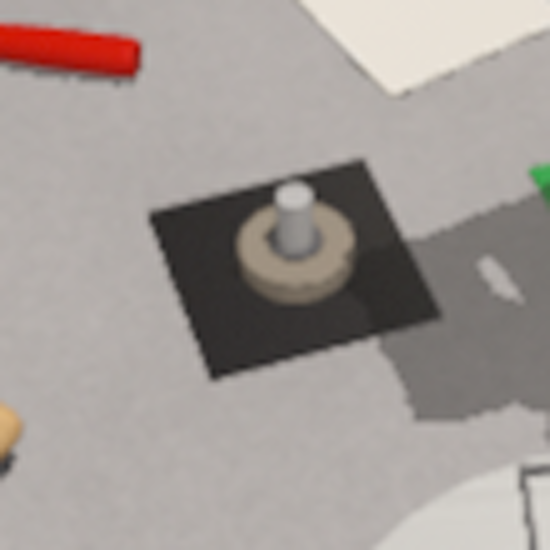

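Both views show the wheel upright near the middle of the black pad: disc (282,278) in the top crop and (296,252) in the scene crop. The gripper is clear, so I hand in.

Run:
```python
from h import *
from station import sign_off
print(tri(full((283,267),5,(200,125)),full((295,192),5,(180,180))), onz('top',full((282,278),5,(200,125)),20))
print(sign_off())
```

```text
[ 533.04306015 -192.44744396   56.38816758] [ 534.07384537 -192.52180426   20.        ]
the job is handed in; nothing more can be done
None
```

I turned the carousel about 61° by its post, lifted the wide wheel out by its arbor, set it down on the black pad and handed the job in at about 15 s. The hand-in reports no verdict.

- **At the pointer:** with the carousel at rest, the wheel measured 171.7° about the hub and the pointer 169.9°. That puts it about 3 mm off, well within the 22 mm allowed.
- **Set down:** I lowered it in small steps. The last step pressed it down with about 20 N before I eased off and opened the gripper.
- **On the pad:** the final pictures put the arbor top at (533, -192) mm and 56 mm high; standing upright it should be 57 mm. The disc is at (534, -193) mm. The pad centre is about (537.5, -193) mm, so the wheel is about 4 mm off centre, upright and wholly on the pad.
- **Disagreements:** the two cameras differed by up to about 4 mm on positions, but never enough to matter. The gripper read about 1 to 1.5 mm under the stated diameter on both the post and the arbor. No check failed.

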